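# Hang the hand grater on the snap hook

## Task

Pick up the small hand grater and clip it on the brass snap hook of the utensil stand: press its ring gently against the red sprung gate until the ring is in past the gate and the gate has snapped shut behind it, then check the latch by tugging the ring up against the shut gate with a steady 8 newtons or so for a full second, never loading the hook beyond 12. Then lower the grater and let go so that it hangs still by its ring, handle and blade down, and leave the other kitchen things where they are.

Things in the scene. Friction and masses are not known exactly. Their poses are not given: they have to be found in the camera images.
- grater: Small hand grater, 120 g, lying flat. Origin: centre of the underside of its black handle (80 long, 22 wide, 18 high). +x runs along the handle to the ring, z up. Steel ring flat (normal z) at height 9, centre at x = +62, inner diameter 26, outer 38, wire 6. Thin blade 36 wide from x = -38 to -130 at height 9. Grip the handle across y, at x from -10 to +25.
- ring_bow (a point): Middle of the ring's wire at its far end from the handle, (78, 0, 9) in the grater's frame, axes as the grater's. This bit of wire presses the gate and must end inside the hook.
- hook: Fixed brass snap hook of 8 mm bar in its x-z plane (z up), open upwards. Bar axis, (x, z): nose tip (-20, 38), (-20, 34), slanting out to (-29, 23), (-29, 12), down to the V's bottom (-8, -9), up to (20, 19), spine top (20, 38). The nose is on the robot's side, with a crook under its tip. Wire at rest in the V: about (-8, 1). Hook and gate must not feel over 12 N from the grater.
- nose_tip (a point): Rounded top of the hook's nose, (-20, 0, 42) in the hook's frame. The ring goes round the nose: grater level, handle pointing to the hook's -x, nose through the ring's hole, bow between nose tip and spine, pressed down on the gate, then drawn back (-x) into the crook under the tip until the gate is free. For the tug keep the bow at x from -12 to 0. It then hangs in the V.
- gate (a joint): Red 6 mm gate bar, hinged at hook x = +18 on a collar at z = 28 to 34 (differs each time, not measured), level across to the nose tip (end x = -15). 0 = shut, grows pushed down, stop 1.0 rad. Spring: 3 N at its end starts it, 6 N half open, more nearer the hinge. At about 0.5 rad the wire can slip off its end into the crook; it then snaps to 0. Shut, it holds the wire's middle 6 below its axis.
- stand: Fixed stand that carries the hook, same yaw. Origin: underside centre of its wooden foot (170 along x, 130 along y, 14 high). Steel upright 16 thick at x = +55 with a knob to 298 high; a 12 mm arm at height 257 leads from it to the hook's back. The hook's origin is at (-45, 0, 240).
- box_grater: Bystander: steel box grater, 91 x 111 x 190 mm plus an arched handle to 250. Origin: centre of underside.
- supplement_jar: Bystander: white jar with red label and blue cap, 60 diameter, 105 high. Origin: centre of underside.
- spice_jar: Bystander: amber glass jar with brass cap, 54 diameter, 100 high. Origin: centre of underside.
- bowl: Bystander: black bowl, 140 diameter, 50 high. Origin: centre of underside.
Not all that is in view belongs to the job. Of the things that look like the grater, take the one that is farthest to the robot's right at the start.

How it is judged:
By the outcome, as a careful person would: the job done as asked, in the order asked, and still so for the second after the job is handed in, with the robot touching nothing.
It also fails if it takes over 72 s, if anything falls off the work surface, if the arm or the gripper's body presses on something with over 40 N, if the wrist force passes 120 N, or if a joint passes its speed limit or range.

## Robot

A 6-joint arm with a two-finger parallel gripper is mounted at the origin on the work surface. World frame = base frame: x ahead of the robot, y to its left, z up, the work surface at z = 0. Lengths are in m, angles in degrees, forces in N, time in s.
With the tool pointing down it reaches from about 0.25 to 0.8 m from the base axis. Payload 8.5 kg.
Tool frame: the origin (TCP) lies midway between the tips of the shut fingers; the grasp point (between the pads) lies 19 mm behind it (r.pinch_z is the distance from the TCP to the grasp point, in m); z points along the fingers, y is the line along which they close (so a half turn about z gives the same grasp; the last joint's range is limited). The gripper opens to 85 mm and grips with 20 to 120 N. Pads are 22 mm wide; open, the fingers measure 114 mm over their backs; the gripper's body (76 mm by 85 mm) begins 54 mm behind the grasp point. The pads swing forward as they close: fully open they stand 13 mm farther back than shut.
Start: joints at [67.838, 13.648, -0.773, 75.585, 0, 90], TCP at [0.198, 0.486, 0.206] pointing down, gripper open.
Joint ranges: [-152.45, 152.45], [-59.26, 108.67], [-65.41, 83.53], [-104.44, 129.93], [-82.83, 76.93], [-180, 180]. Speed limits (degrees/s): [127.2, 127.2, 159.86, 180, 180, 180].

## Interface

Orientations are given as [roll, pitch, yaw] about the fixed x, y, z axes, in that order (R = Rz(yaw) Ry(pitch) Rx(roll)).
In Python, from rig import r gives the robot as it stands.
- The arm moves only by the tool move_arm, never from a script. Its argument "increments" is a list of rows, each a list of 4 numbers: the shift along the tool's x, y, z in units of 30 mm (1.0 is 30 mm), then the turn about the tool's z in units of 5 degrees (1.0 is 5 degrees). A call has 1 to 10 rows; each row shifts and turns the commanded pose from where the row before left it, along the tool's axes as they then stand; what a row does not reach is not made up. A row lasts 1/10 s, in which the tool goes at most 50 mm and 8.59 degrees, less where a joint would pass 70% of its speed; a pose out of reach is approached as far as the arm can. A call is refused whole if a number of a shift passes 1 or a number of a turn 1, either way. A call with a gripper value outside its range is refused whole. "fingers" is the finger opening in mm, from 0 to 85.4, set as the call begins (left out, the last holds). The fingers move at their own pace and stop on an object; the grip force is fixed at half the most. Time passes only in rows, so rows that do not move let the fingers close. It gives the time, the measured TCP pose, the force, the opening and the grip force at its end, in the units of the state.
- r.observe(): the state, without advancing time (a new reading comes with each control period).
- r.camera(name): name is "side" or "top" or "wrist"; returns a dict with "frame" (480x640x3 uint8, red, green, blue), "fx", "fy", "cx", "cy" (pixels), "R" (3x3) and "t" (3): a world point X has camera coordinates R X + t. Camera axes: x right, y down, z forward; pixel columns grow to the right and rows downward; lengths in m; the calibration is good to about 2 mm. A picture is of the moment at which its call begins. There is no depth.
- r.finish_job(): hands the job in; it is judged then, once.
Trained networks look in a picture, given as the dict that the camera call returned (one of the last four; its "shot" number tells which), for a name from the list of things; names that differ only in an ending like _2 or _b are one class to them, and where a whole thing is asked for, a point or a joint stands for the part that bears it (a point fixed in the world has none). Each returns a list of dicts, best first, with "conf" (0 to 1); they miss things now and then, are a little off and sometimes report something else, mostly with a low value. They report only what shows in the picture. A call takes as long as a camera call. They do not tell look-alikes from the thing itself.
- r.look_for(query, picture): "location" ([x, y, z] in m, in the coordinates of the camera as it stood for that picture, good to about 4 mm: the middle of the surface that is visible of it).
- r.trace(query, picture): "mask" (480x640 bool, what is visible of it).
- r.tip_of(query, picture): "location" ([x, y, z] in m, in the coordinates of the camera as it stood for that picture, good to about 4 mm: a listed point, or the origin of a listed thing).
The state is a dict: "t": time; "joints": joint angles; "qd": joint speeds; "joint_torque": joint torques, N m; "ee_pos": TCP position; "tcp_rot": TCP orientation; "contact_force": force on the tool from outside, world axes, zero at the start; "torque": the same for the moment, N m; "grip_width": finger opening in m; "finger_force": force on a finger pad.
Only numpy, scipy, OpenCV 4.12 (cv2) and the standard library are available. Lean on these libraries where they do the work, as an engineer would, in place of code of your own. Each camera call takes 0.05 s, during which the arm holds its last target. There are 200 camera calls.

## Working session

There is one attempt and no reset: what is moved stays moved. The work goes in short steps, Python scripts to look and compute and a tool call to move; the robot and the scene stay as the last step left them, time stands still between calls to the robot, and variables do not carry over. Pictures are saved under pics/ and viewed, at most 10 in all, crops included, and the job is handed in when it is done.

Besides the shell and the picture viewer there is one more tool, called after "Emit:" as name([rows], argument=value, ...), one row to a line, values as JSON. move_arm: Moves the arm, as the interface text tells. Its arguments: {"type":"object","properties":{"increments":{"type":"array","items":{"type":"array","items":{"type":"number"}}},"fingers":{"type":"number"}},"required":["increments"]}

```bash
ls; mkdir -p pics; cat > h.py <<'E'
import numpy as np, cv2
from rig import r
np.set_printoptions(precision=4,suppress=True)
def cam(n,save=None):
    p=r.camera(n)
    if save: cv2.imwrite(f'pics/{save}.png',cv2.cvtColor(p['frame'],cv2.COLOR_RGB2BGR))
    return p
def world(p,X): return np.array(p['R']).T@(np.array(X)-np.array(p['t']))
def proj(p,X):
    c=np.array(p['R'])@np.array(X)+np.array(p['t']); return np.array([p['fx']*c[0]/c[2]+p['cx'],p['fy']*c[1]/c[2]+p['cy']])
def onplane(p,uv,z):
    d=np.array(p['R']).T@np.array([(uv[0]-p['cx'])/p['fx'],(uv[1]-p['cy'])/p['fy'],1]); o=-np.array(p['R']).T@np.array(p['t'])
    return o+d*(z-o[2])/d[2]
E
python3 - <<'E'
from h import *
print(r.observe())
for n in ['top','side']:
    p=cam(n,n)
    print(n,'cam at',-np.array(p['R']).T@np.array(p['t']))
    for q in ['grater','ring_bow','hook','nose_tip','gate','stand','box_grater','supplement_jar','spice_jar','bowl']:
        for f in ['tip_of','look_for']:
            if q=='gate' and f=='tip_of': continue
            try: print(q,f,[(round(d['conf'],2),world(p,d['location']).round(4).tolist()) for d in getattr(r,f)(q,p)][:4])
            except Exception as e: print(q,f,e)
E
```

```text
pics
{'t': 0.0, 'joints': array([67.8387, 13.6789, -0.8158, 75.5839, -0.0005, 90.0007]), 'qd': array([-0.1238, -0.013 ,  0.0495, -0.0219, -0.0048, -0.0727]), 'joint_torque': array([ -0.0008, -53.8783,  34.6438,   0.0183,  -0.0002,  -0.    ]), 'ee_pos': array([0.1979, 0.4858, 0.2052]), 'tcp_rot': array([-179.9214,    0.0005,  157.838 ]), 'contact_force': array([ 0.55  , -0.3429,  0.7887]), 'torque': array([-0.0002,  0.0067, -0.0257]), 'finger_force': 0.0, 'grip_width': 0.0853806656647261}
top cam at [0.5104 0.0147 1.3091]
grater tip_of [(0.87, [0.4742, -0.2148, -0.0]), (0.84, [0.3395, 0.1963, -0.0015]), (0.74, [0.3959, 0.0026, 0.0018])]
grater look_for [(0.98, [0.4315, -0.0361, 0.0137]), (0.68, [0.3093, 0.2435, 0.0117]), (0.55, [0.4184, -0.2094, 0.0129])]
ring_bow tip_of [(0.77, [0.3459, 0.0619, 0.008]), (0.77, [0.3765, 0.1294, 0.0104]), (0.7, [0.5501, -0.2107, 0.005])]
ring_bow look_for [(0.72, [0.3076, 0.2437, 0.0141]), (0.7, [0.4217, -0.208, 0.009]), (0.52, [0.625, 0.388, 0.1924])]
hook tip_of [(0.44, [0.6132, 0.0885, 0.2395])]
hook look_for [(0.61, [0.62, 0.0895, 0.2755])]
nose_ti
[... 1332 characters left out ...]
)]
nose_tip look_for [(0.74, [0.6109, 0.0892, 0.2612])]
gate look_for []
stand tip_of [(0.7, [0.6533, 0.0865, -0.0078]), (0.2, [0.6132, 0.096, 0.2388])]
stand look_for []
box_grater tip_of [(0.7, [0.6288, 0.4121, 0.0002])]
box_grater look_for [(0.81, [0.612, 0.3626, 0.128])]
supplement_jar tip_of [(0.56, [0.6361, -0.4335, 0.0021])]
supplement_jar look_for [(0.68, [0.6158, -0.4426, 0.0776]), (0.34, [0.6171, 0.0912, 0.2591])]
spice_jar tip_of [(0.9, [0.4486, 0.3733, -0.0051]), (0.72, [0.4716, -0.211, -0.0002])]
spice_jar look_for [(0.87, [0.4443, 0.3517, 0.0586]), (0.34, [0.6114, 0.3616, 0.1248])]
bowl tip_of [(0.71, [0.7379, -0.2576, -0.0002])]
bowl look_for [(0.85, [0.755, -0.2469, 0.0193])]
```

View pics/top.png

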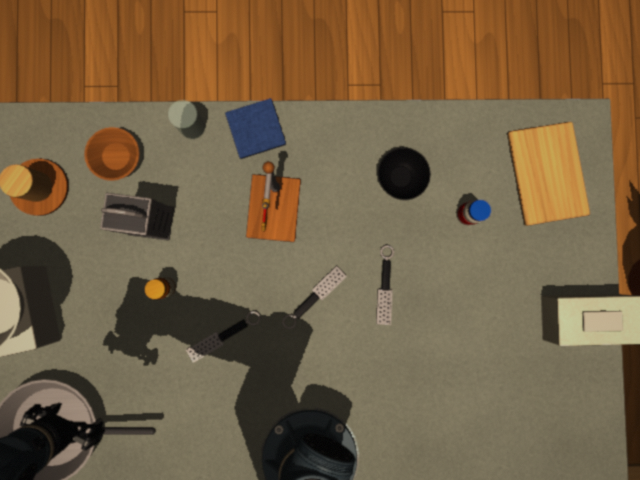

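View pics/side.png

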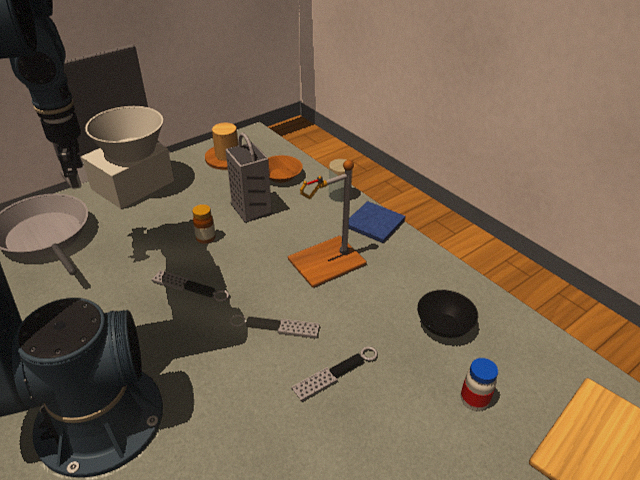

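The top view has the robot's base at the bottom and its right on the picture's right. The target grater is the rightmost one: ring at about (386,251), blade at about (385,307). The stand's foot runs from (247,173) to (300,241), with the hook above it near (267,180). The side view shows the hook at (312,186) and the target's ring at (369,354).

```bash
python3 - <<'E'
from h import *
p=cam('top')
def top_pts(q,f,z):
    out=[]
    for d in r.trace(q,p):
        v,u=np.nonzero(d['mask']); 
        if len(u)<20: continue
        uv=np.c_[u,v].astype(np.float32); mr=cv2.minAreaRect(uv)
        W=np.array([onplane(p,c,z) for c in cv2.boxPoints(mr)])[:,:2]
        e=[W[1]-W[0],W[2]-W[1]]; L=[np.linalg.norm(x) for x in e]; k=int(np.argmax(L))
        a=np.degrees(np.arctan2(e[k][1],e[k][0]))
        print(q,round(d['conf'],2),'n',len(u),'ctr',W.mean(0),'LxW',L[k],L[1-k],'ang',(a+90)%180-90, 'pca',end=' ')
        P=np.array([onplane(p,c,z)[:2] for c in uv]);w,V=np.linalg.eigh(np.cov(P.T));print(np.degrees(np.arctan(V[1,1]/V[0,1])))
top_pts('grater',0,.009); top_pts('stand',0,.014); top_pts('hook',0,.26); top_pts('gate',0,.27)
# foot by colour
bgr=cv2.cvtColor(p['frame'],cv2.COLOR_RGB2HSV)
m=cv2.inRange(bgr,(0,120,90),(18,255,255)); m[:165]=0;m[250:]=0;m[:,:240]=0;m[:,310:]=0
v,u=np.nonzero(m); mr=cv2.minAreaRect(np.c_[u,v].astype(np.float32)); print(len(u),mr)
B=np.array([onplane(p,c,.014)[:2] for c in cv2.boxPoints(mr)]);print(B,B.mean(0))
for n in ['top','side','top','side']:
    p=cam(n)
    for q in ['grater','ring_bow','hook','nose_tip','stand']:
        print(n,q,[(round(d['conf'],2),world(p,d['location'])) for d in r.tip_of(q,p) if (q not in('grater','ring_bow') or world(p,d['location'])[1]<-.1)][:1])
E
```

```text
grater 0.96 n 768 ctr [0.3216 0.2194] LxW 0.20558799174459527 0.03687441916773148 ang -60.10726264470158 pca -59.25726669563692
grater 0.89 n 813 ctr [ 0.4467 -0.2072] LxW 0.21007900665260382 0.03938312131687777 ang -4.525856359575215 pca -4.481162041756258
grater 0.57 n 713 ctr [ 0.4255 -0.0269] LxW 0.17567588603613798 0.035763081314301864 ang -48.11229870334809 pca -47.637481236925375
stand 0.58 n 3195 ctr [0.6714 0.0853] LxW 0.20345950055978054 0.1298693055456936 ang -6.121636761246052 pca -3.0918611671913236
stand 0.33 n 2185 ctr [ 0.7411 -0.265 ] LxW 0.14051858622654617 0.14007926717204638 ang 89.45537534256493 pca 31.81807258570892
hook 0.63 n 97 ctr [0.6153 0.0898] LxW 0.06260638162196076 0.01103854455462289 ang -3.0437590320812546 pca -5.91080079131593
2896 ((273.4932556152344, 202.57080078125), (49.537750244140625, 74.51994323730469), 5.440331935882568)
[[0.5777 0.1601]
 [0.7745 0.1394]
 [0.7606 0.0088]
 [0.5633 0.0305]] [0.669  0.0847]
top grater [(0.85, array([ 0.4712, -0.2111, -0.0034]))]
top ring_bow [(0.72, array([ 0.549 , -0.2148,  0.0055]))]
top hook [(0.53, array([0.
[... 268 characters left out ...]
 array([0.6107, 0.0931, 0.2386]))]
side nose_tip [(0.79, array([0.5898, 0.0946, 0.2811]))]
side stand [(0.77, array([ 0.6552,  0.0842, -0.0045]))]
top grater [(0.81, array([ 0.4738, -0.2113, -0.0009]))]
top ring_bow [(0.83, array([ 0.5478, -0.214 ,  0.0071]))]
top hook [(0.46, array([0.6119, 0.0891, 0.2408]))]
top nose_tip [(0.7, array([0.5908, 0.0937, 0.2832]))]
top stand [(0.96, array([0.6574, 0.087 , 0.0014]))]
side grater [(0.75, array([ 0.4744, -0.2111, -0.0035]))]
side ring_bow [(0.84, array([ 0.5492, -0.2179,  0.0102]))]
side hook [(0.77, array([0.6119, 0.0924, 0.2369]))]
side nose_tip [(0.72, array([ 0.4736, -0.2091, -0.002 ]))]
side stand [(0.89, array([ 0.6529,  0.0863, -0.0078]))]
```

Emit:
move_arm([
  [0,0,0,1],
  [0,0,0,1],
  [0,0,0,1],
  [0,0,0,1],
  [0,0,0,1],
  [0,0,0,1],
  [0,0,0,1],
  [0,0,0,1],
  [0,0,0,1],
  [0,0,0,1],
])

```text
t: 4.45
ee_pos: [0.198, 0.4862, 0.2058]
tcp_rot: [-180.0, 0.0, 107.6]
contact_force: [-0.9, -0.0, -0.2]
grip_width: 0.0855
finger_force: 0.0
```

Emit:
move_arm([
  [0,0,0,1],
  [0,0,0,1],
  [0,0,0,1],
  [0,0,0,1],
  [0,0,0,1],
  [0,0,0,1],
  [0,0,0,1],
  [0,0,0,1],
  [0,0,0,1],
  [0,0,0,1],
])

```text
t: 5.45
ee_pos: [0.2375, 0.4663, 0.2058]
tcp_rot: [-177.9, 0.1, 61.7]
contact_force: [-0.7, 1.2, -0.4]
grip_width: 0.0852
finger_force: 0.0
```

Emit:
move_arm([
  [0,0,0,1],
  [0,0,0,1],
  [0,0,0,1],
  [0,0,0,1],
  [0,0,0,1],
  [0,0,0,1],
  [0,0,0,1],
  [0,0,0,1],
  [0,0,0,1],
  [0,0,0,1],
])

```text
t: 6.45
ee_pos: [0.3901, 0.31, 0.2069]
tcp_rot: [-168.7, 5.9, 30.9]
contact_force: [-0.1, 0.2, 0.4]
grip_width: 0.0855
finger_force: 0.0
```

Emit:
move_arm([
  [0,0,0,-1],
  [0,0,0,-1],
  [0,0,0,-1],
  [0,0,0,-1],
  [0,0,0,-1],
  [0,0,0,-1],
])

```text
t: 7.05
ee_pos: [0.3895, 0.3107, 0.2068]
tcp_rot: [-167.3, -0.5, 60.6]
contact_force: [0.0, 0.0, -0.2]
grip_width: 0.0854
finger_force: 0.0
```

```bash
python3 - <<'E'
from h import *
print(r.observe())
E
```

```text
{'t': 7.05, 'joints': array([ 31.0628,  15.4531,   0.5441,  80.9937,  11.3065, 149.7933]), 'qd': array([  0.027 ,   0.0129,  -0.0097,   0.0408,  -0.0409, -49.7634]), 'joint_torque': array([ -0.0297, -55.098 ,  33.4373,   1.1769,   0.7675,   1.4423]), 'ee_pos': array([0.3895, 0.3107, 0.2068]), 'tcp_rot': array([-167.274 ,   -0.5295,   60.6257]), 'contact_force': array([ 0.0085,  0.0176, -0.1939]), 'torque': array([-0.0948, -0.187 , -0.0492]), 'finger_force': 0.0, 'grip_width': 0.08543657323082839}
```

The turn ran joint 6 past its range. The yaw sense is yaw = 180 + j1 − j6, and the tool is now tilted 12.7°, with the tip leaning inward along about −29°. I'll turn back the other way, to about yaw 175, then remove the tilt.

Emit:
move_arm([
  [0,0,0,-1],
  [0,0,0,-1],
  [0,0,0,-1],
  [0,0,0,-1],
  [0,0,0,-1],
  [0,0,0,-1],
  [0,0,0,-1],
  [0,0,0,-1],
  [0,0,0,-1],
  [0,0,0,-1],
])

```text
t: 8.05
ee_pos: [0.3895, 0.3108, 0.2069]
tcp_rot: [-172.2, -10.1, 110.0]
contact_force: [0.1, 1.5, -0.0]
grip_width: 0.0854
finger_force: 0.0
```

Emit:
move_arm([
  [0,0,0,-1],
  [0,0,0,-1],
  [0,0,0,-1],
  [0,0,0,-1],
  [0,0,0,-1],
  [0,0,0,-1],
  [0,0,0,-1],
  [0,0,0,-1],
  [0,0,0,-1],
  [0,0,0,-1],
])

```text
t: 9.05
ee_pos: [0.3896, 0.3108, 0.2069]
tcp_rot: [177.2, -12.4, 161.0]
contact_force: [-0.4, 0.5, 0.2]
grip_width: 0.0851
finger_force: 0.0
```

```bash
cat >> h.py <<'E'
from scipy.spatial.transform import Rotation as Ro
def toolR(o=None):
    o=o or r.observe(); return Ro.from_euler('xyz',o['tcp_rot'],degrees=True).as_matrix()
def rows(target,o=None):
    o=o or r.observe(); s=toolR(o).T@(np.array(target)-o['ee_pos']); print('shift units',s/.03,'per n rows, n>=',np.abs(s).max()/.03)
E
python3 - <<'E'
from h import *
o=r.observe(); print(o['joints'],o['ee_pos'],o['tcp_rot'],toolR(o)[:,2])
R=toolR(o); print(R)
a=np.radians(-29); rows([.62*np.cos(a),.62*np.sin(a),.25],o); rows([.78*np.cos(a),.78*np.sin(a),.25],o)
print('outward 30mm',R.T@[np.cos(a),np.sin(a),0])
E
```

```text
[31.0687 15.4509  0.5461 80.9913 11.3044 49.7935] [0.3896 0.3108 0.2069] [177.2169 -12.4289 160.9943] [-0.1874  0.1159 -0.9754]
[[-0.9233  0.3352 -0.1874]
 [ 0.318   0.941   0.1159]
 [ 0.2152  0.0474 -0.9754]]
shift units [-10.8713 -17.4006  -4.7186] per n rows, n>= 17.40062748407148
shift units [-16.0006 -18.2702  -5.8927] per n rows, n>= 18.27024496634785
outward 30mm [-0.9617 -0.1631 -0.2201]
```

Emit:
move_arm([
  [-0.6,-0.97,-0.26,0],
  [-0.6,-0.97,-0.26,0],
  [-0.6,-0.97,-0.26,0],
  [-0.6,-0.97,-0.26,0],
  [-0.6,-0.97,-0.26,0],
  [-0.6,-0.97,-0.26,0],
  [-0.6,-0.97,-0.26,0],
  [-0.6,-0.97,-0.26,0],
  [-0.6,-0.97,-0.26,0],
])

```text
t: 9.95
ee_pos: [0.4636, 0.0029, 0.2284]
tcp_rot: [177.3, -12.4, 160.8]
contact_force: [0.8, 0.5, -0.5]
grip_width: 0.0854
finger_force: 0.0
```

Emit:
move_arm([
  [-0.6,-0.97,-0.26,0],
  [-0.6,-0.97,-0.26,0],
  [-0.6,-0.97,-0.26,0],
  [-0.6,-0.97,-0.26,0],
  [-0.6,-0.97,-0.26,0],
  [-0.6,-0.97,-0.26,0],
  [-0.6,-0.97,-0.26,0],
  [-0.6,-0.97,-0.26,0],
  [-0.6,-0.97,-0.26,0],
])

```text
t: 10.85
ee_pos: [0.5375, -0.3034, 0.2496]
tcp_rot: [177.3, -12.4, 160.8]
contact_force: [1.3, 0.2, 0.2]
grip_width: 0.0857
finger_force: 0.0
```

Emit:
move_arm([
  [-0.96,-0.16,-0.22,0],
  [-0.96,-0.16,-0.22,0],
  [-0.96,-0.16,-0.22,0],
  [-0.96,-0.16,-0.22,0],
  [-0.96,-0.16,-0.22,0],
])

```text
t: 11.35
ee_pos: [0.6229, -0.3494, 0.2482]
tcp_rot: [177.1, -13.1, 160.8]
contact_force: [-53.8, 30.7, 24.3]
grip_width: 0.0855
finger_force: 0.0
```

```bash
python3 - <<'E'
from h import *
o=r.observe(); print(o['joints'],o['ee_pos'],o['tcp_rot'],toolR(o)[:,2])
print(np.hypot(*o['ee_pos'][:2]),np.degrees(np.arctan2(o['ee_pos'][1],o['ee_pos'][0])))
E
```

```text
[-29.5202  56.9887  83.5648 129.9446   0.496  -10.0557] [ 0.6229 -0.3494  0.2482] [177.1363 -13.073  160.8055] [-0.1969  0.1215 -0.9729]
0.7141843226100131 -29.289406622226196
```

Emit:
move_arm([
  [0.3,0.05,0.07,0],
  [-0.05,-0.01,0.94,0],
  [-0.05,-0.01,0.94,0],
  [-0.05,-0.01,0.94,0],
])

```text
t: 11.75
ee_pos: [0.6038, -0.3379, 0.1702]
tcp_rot: [177.2, -12.9, 160.8]
contact_force: [0.2, -0.8, 0.7]
grip_width: 0.0856
finger_force: 0.0
```

```bash
python3 - <<'E'
from h import *
o=r.observe(); print(o['t'],o['joints'],o['ee_pos'],o['tcp_rot'],toolR(o)[:,2],o['contact_force'])
print(np.hypot(*o['ee_pos'][:2]),np.degrees(np.arctan2(o['ee_pos'][1],o['ee_pos'][0])))
E
```

```text
11.75 [-29.476   44.7654  45.1201 103.5001   0.5041 -10.0169] [ 0.6038 -0.3379  0.1702] [177.1783 -12.8539 160.8008] [-0.1936  0.1196 -0.9738] [ 0.1643 -0.8404  0.6743]
0.6919492937319736 -29.233890931875514
```

Emit:
move_arm([
  [-0.5,-0.08,-0.12,0],
  [-0.5,-0.08,-0.12,0],
  [-0.5,-0.08,-0.12,0],
  [-0.3,-0.05,-0.07,0],
  [-0.3,-0.05,-0.07,0],
  [-0.3,-0.05,-0.07,0],
  [-0.3,-0.05,-0.07,0],
  [-0.3,-0.05,-0.07,0],
])

```text
t: 12.55
ee_pos: [0.6729, -0.3758, 0.1624]
tcp_rot: [177.4, -11.8, 160.8]
contact_force: [0.7, -0.7, 0.8]
grip_width: 0.0857
finger_force: 0.0
```

```bash
python3 - <<'E'
from h import *
o=r.observe(); print(o['t'],o['joints'],o['ee_pos'],o['tcp_rot'],toolR(o)[:,2],o['contact_force'])
print(np.hypot(*o['ee_pos'][:2]),np.degrees(np.arctan2(o['ee_pos'][1],o['ee_pos'][0])))
E
```

```text
12.55 [-29.411   62.607   83.478  122.9693   0.5225  -9.9438] [ 0.6729 -0.3758  0.1624] [177.3663 -11.8236 160.7502] [-0.1781  0.1109 -0.9777] [ 0.7038 -0.6995  0.7744]
0.7707439796099239 -29.18574773594271
```

Emit:
move_arm([
  [-0.96,-0.16,-0.25,0],
  [-0.96,-0.16,-0.25,0],
  [-0.96,-0.16,-0.25,0],
  [-0.96,-0.16,-0.25,0],
  [-0.96,-0.16,-0.25,0],
  [-0.96,-0.16,-0.25,0],
])

```text
t: 13.15
ee_pos: [0.7361, -0.4102, 0.1246]
tcp_rot: [178.6, -4.8, 160.5]
contact_force: [-0.4, -0.0, 1.1]
grip_width: 0.0854
finger_force: 0.0
```

```bash
python3 - <<'E'
from h import *
o=r.observe(); print(o['t'],o['joints'],o['ee_pos'],o['tcp_rot'],toolR(o)[:,2],o['contact_force'])
print(np.hypot(*o['ee_pos'][:2]),np.degrees(np.arctan2(o['ee_pos'][1],o['ee_pos'][0])))
E
```

```text
13.15 [-29.3494  64.4953  83.4607 113.9038   0.559   -9.8153] [ 0.7361 -0.4102  0.1246] [178.6054  -4.7706 160.4999] [-0.0702  0.0507 -0.9962] [-0.4261 -0.0055  1.1364]
0.8426233290808997 -29.12897752247134
```

Emit:
move_arm([
  [-0.97,-0.16,-0.14,0],
  [-0.97,-0.16,-0.12,0],
  [-0.97,-0.16,-0.1,0],
  [-0.97,-0.16,-0.08,0],
])

```text
t: 13.55
ee_pos: [0.78, -0.4339, 0.0995]
tcp_rot: [179.4, -0.0, 160.4]
contact_force: [-0.5, -0.1, 0.6]
grip_width: 0.0849
finger_force: 0.0
```

```bash
python3 - <<'E'
from h import *
o=r.observe(); print(o['t'],o['joints'],o['ee_pos'],o['tcp_rot'],toolR(o)[:,2],o['contact_force'])
g=np.array([.4725,-.2115]);yaw=np.radians(-4.0)
t=g+.015*np.array([np.cos(yaw),np.sin(yaw)])
R=toolR(o); rows([t[0],t[1],.17],o); print(R.T@[0,0,1])
E
```

```text
13.55 [-29.2994  66.0072  83.4622 107.5609   0.5708  -9.7202] [ 0.78   -0.4339  0.0995] [179.4195  -0.008  160.4203] [ 0.0033  0.0096 -0.9999] [-0.4595 -0.0655  0.6398]
shift units [11.6594  3.7077 -2.3123] per n rows, n>= 11.659370448894707
[ 0.0001  0.0101 -0.9999]
```

Emit:
move_arm([
  [0.97,0.31,-0.58,0],
  [0.97,0.31,-0.58,0],
  [0.97,0.31,-0.58,0],
  [0.97,0.31,-0.58,0],
  [0.97,0.31,0,0],
  [0.97,0.31,0,0],
  [0.97,0.31,0,0],
  [0.97,0.31,0,0],
  [0.97,0.31,0,0],
  [0.97,0.31,0,0],
])

```text
t: 14.55
ee_pos: [0.5553, -0.2626, 0.1618]
tcp_rot: [179.4, -0.0, 160.4]
contact_force: [0.7, -0.1, -0.1]
grip_width: 0.0856
finger_force: 0.0
```

Emit:
move_arm([
  [0.97,0.31,0,0],
  [0.97,0.31,0,0],
  [0,0,0,-1],
  [0,0,0,-1],
  [0,0,0,-1],
  [0,0,0,0],
])

```text
t: 15.15
ee_pos: [0.5077, -0.2263, 0.1623]
tcp_rot: [179.4, 0.1, 175.5]
contact_force: [-0.5, -0.8, -0.9]
grip_width: 0.0853
finger_force: 0.0
```

```bash
python3 - <<'E'
from h import *
o=r.observe(); print(o['t'],o['joints'],o['ee_pos'],o['tcp_rot'],toolR(o)[:,2],o['contact_force'])
p=cam('wrist','w1')
for q in ['grater','ring_bow']:
    print(q,[(round(d['conf'],2),world(p,d['location'])) for d in r.tip_of(q,p)])
for d in r.trace('grater',p):
    v,u=np.nonzero(d['mask']); print(d['conf'],len(u),u.mean(),v.mean())
    P=np.array([onplane(p,c,.009)[:2] for c in np.c_[u,v]]);w,V=np.linalg.eigh(np.cov(P.T));print('ctr',P.mean(0),'ang',np.degrees(np.arctan(V[1,1]/V[0,1])))
p2=cam('top');
for d in r.tip_of('grater',p2)+r.tip_of('ring_bow',p2): print(world(p2,d['location']))
E
```

```text
15.15 [-24.3724  17.715   -1.5345  70.8217   0.5821 -19.8661] [ 0.5077 -0.2263  0.1623] [179.4284   0.1309 175.4927] [ 0.0031  0.0098 -0.9999] [-0.5334 -0.7986 -0.8816]
grater [(0.79, array([0.3975, 0.0056, 0.0032])), (0.64, array([ 0.4693, -0.2111, -0.0056]))]
ring_bow [(0.91, array([ 0.5522, -0.2163,  0.0099]))]
0.83 8953 548.120518262035 102.23053725008377
ctr [ 0.4335 -0.0357] ang -47.071169117173135
0.63 9219 337.25447445493006 103.36511552229092
ctr [ 0.4228 -0.206 ] ang -4.3525521863189995
0.59 3808 106.88392857142857 353.81985294117646
ctr [ 0.6369 -0.4512] ang -61.37984283223102
0.34 8304 610.4450867052024 325.53877649325625
ctr [0.6483 0.0492] ang 8.471097089350414
[ 0.3954 -0.0009  0.0033]
[ 0.4746 -0.2123 -0.0019]
[0.3382 0.1939 0.0029]
[0.3738 0.1314 0.0096]
[ 0.5478 -0.2154  0.0055]
[0.345  0.062  0.0077]
```

View pics/w1.png

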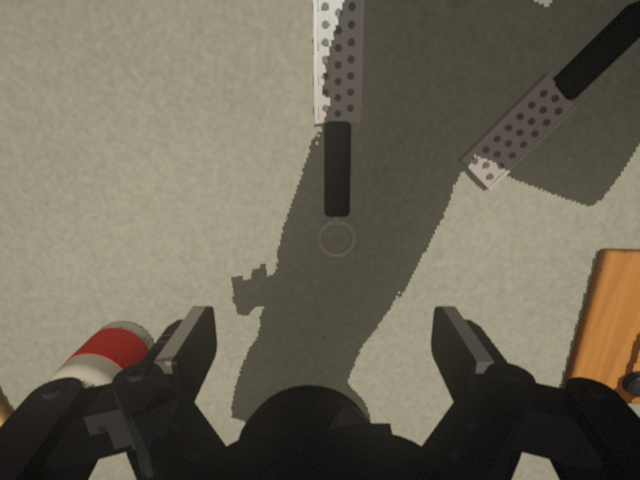

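The wrist view shows the target's handle from (338,122) to (337,216) and its ring centred at (337,238). Projecting those points gives the grasp position.

```bash
python3 - <<'E'
from h import *
p=cam('wrist'); o=r.observe()
for uv,z in [((338,122),.018),((337,216),.018),((336.5,238.5),.009),((338.5,10),.009)]: print(onplane(p,uv,z))
g=np.array([.473,-.2112]);yaw=np.radians(-4.2)
t=g+.018*np.array([np.cos(yaw),np.sin(yaw)]); print(t)
rows([t[0],t[1],.05],o); rows([t[0],t[1],.004],o)
E
```

```text
[ 0.4338 -0.2062  0.018 ]
[ 0.5109 -0.2124  0.018 ]
[ 0.5341 -0.2141  0.009 ]
[ 0.3533 -0.1999  0.009 ]
[ 0.491  -0.2125]
shift units [0.5875 0.3709 3.7382] per n rows, n>= 3.7382227218480626
shift units [0.5892 0.3548 5.2715] per n rows, n>= 5.271471016377813
```

Emit:
move_arm([
  [0.3,0.2,0.8,0],
  [0.29,0.185,0.8,0],
  [0,0,0.9,0],
  [0,0,0.9,0],
  [0,0,0.9,0],
  [0,0,0.5,0],
  [0,0,0.3,0],
  [0,0,0.1,0],
], fingers=50)

```text
t: 16.35
ee_pos: [0.4906, -0.2115, 0.0055]
tcp_rot: [179.4, 0.0, 175.4]
contact_force: [-0.7, 1.1, -0.1]
grip_width: 0.05
finger_force: 0.0
```

```bash
python3 - <<'E'
from h import *
o=r.observe(); print(o['t'],o['ee_pos'],o['tcp_rot'],o['contact_force'],o['grip_width'],r.pinch_z)
E
```

```text
16.35 [ 0.4906 -0.2115  0.0055] [179.3804   0.0018 175.4033] [-0.676   1.108  -0.1171] 0.05000382881723756 0.0187
```

Emit:
move_arm([
  [0,0,0.13,0],
  [0,0,0,0],
])

```text
t: 16.55
ee_pos: [0.4912, -0.2117, 0.0026]
tcp_rot: [179.4, 0.1, 175.4]
contact_force: [0.3, -0.7, 0.3]
grip_width: 0.05
finger_force: 0.0
```

Emit:
move_arm([
  [0,0,0,0],
  [0,0,0,0],
  [0,0,0,0],
  [0,0,0,0],
  [0,0,0,0],
  [0,0,0,0],
], fingers=10)

```text
t: 17.15
ee_pos: [0.4909, -0.2116, 0.0024]
tcp_rot: [179.4, 0.1, 175.4]
contact_force: [-0.0, -0.2, -0.7]
grip_width: 0.0099
finger_force: 0.0
```

```bash
python3 - <<'E'
from h import *
p=cam('side'); f=p['frame']
c=proj(p,[.49,-.21,.01]).astype(int); print(c)
a=f[c[1]-75:c[1]+75,c[0]-100:c[0]+100]
b=cam('wrist')['frame']
img=np.vstack([cv2.resize(a,(560,420),interpolation=cv2.INTER_CUBIC)]); b=cv2.resize(b,(240,180))
out=np.zeros((420,800,3),np.uint8); out[:,:560]=img; out[:180,560:]=b
cv2.imwrite('pics/g1.png',out[:,:,::-1])
E
```

```text
[351 361]
```

View pics/g1.png

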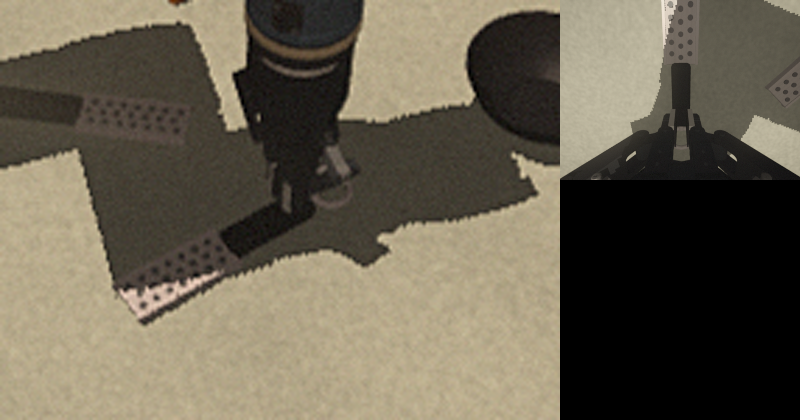

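```bash
python3 - <<'E'
from h import *
o=r.observe(); print(o['grip_width'],o['finger_force'],o['t'])
b=cam('wrist')['frame'][150:480,160:500]
a=cam('side')['frame'][315:385,315:405]
out=np.zeros((440,800,3),np.uint8); out[:440,:400]=cv2.resize(b,(400,440)); out[:311,400:]=cv2.resize(a,(400,311))
cv2.imwrite('pics/g2.png',cv2.convertScaleAbs(out[:,:,::-1],alpha=2.2))
E
```

```text
0.00982214979044271 0.0 17.25
```

View pics/g2.png

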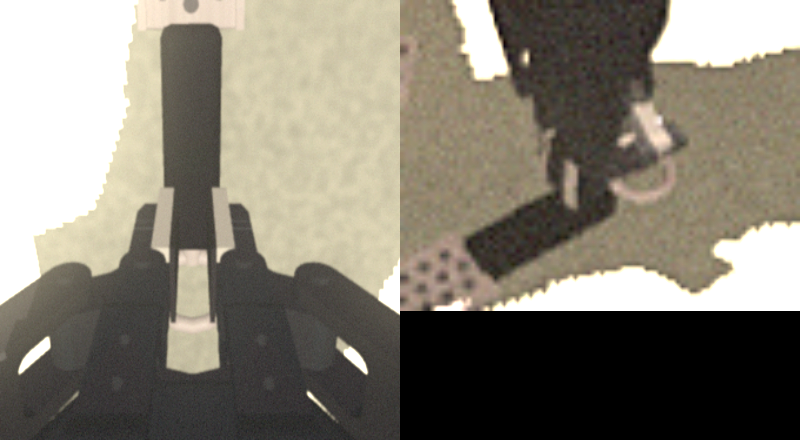

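```bash
python3 - <<'E'
from h import *
p=cam('side'); w=cam('wrist')
def s(X): q=proj(p,X); return ((q-[315,315])*4.444+[400,0]).round().tolist()
def t(X): q=proj(w,X); return ((q-[160,150])*np.array([400/340,440/330])).round().tolist()
for y in (-.011,-.005,.005,.011):
  for z in (0,.018,.03): print(y,z,'side',s([.4909,-.2116+y,z]),'wrist',t([.4909,-.2116+y,z]))
for x in (-.04,.04):
  for y in (-.011,.011): 
    a=-.0768; X=[.4725+x*np.cos(a)-y*np.sin(a),-.2102+x*np.sin(a)+y*np.cos(a),.018]; print('handle top corner',x,y,s(X),t(X))
E
```

```text
-0.011 0 side [581.0, 234.0] wrist [164.0, 178.0]
-0.011 0.018 side [583.0, 211.0] wrist [162.0, 201.0]
-0.011 0.03 side [584.0, 195.0] wrist [160.0, 218.0]
-0.005 0 side [573.0, 226.0] wrist [178.0, 177.0]
-0.005 0.018 side [575.0, 203.0] wrist [177.0, 199.0]
-0.005 0.03 side [576.0, 188.0] wrist [176.0, 217.0]
0.005 0 side [560.0, 213.0] wrist [202.0, 175.0]
0.005 0.018 side [562.0, 190.0] wrist [203.0, 197.0]
0.005 0.03 side [563.0, 175.0] wrist [204.0, 214.0]
0.011 0 side [552.0, 205.0] wrist [216.0, 174.0]
0.011 0.018 side [554.0, 182.0] wrist [219.0, 196.0]
0.011 0.03 side [555.0, 167.0] wrist [221.0, 213.0]
handle top corner -0.04 -0.011 [484.0, 266.0] [157.0, 24.0]
handle top corner -0.04 0.011 [458.0, 235.0] [221.0, 23.0]
handle top corner 0.04 -0.011 [617.0, 192.0] [163.0, 254.0]
handle top corner 0.04 0.011 [590.0, 162.0] [218.0, 253.0]
```

Emit:
move_arm([
  [0,0,0,0],
  [0,0,0,0],
  [0,0,0,0],
  [0,0,0.07,0],
  [0,0,0,0],
], fingers=45)

```text
t: 17.95
ee_pos: [0.4908, -0.2115, -0.0001]
tcp_rot: [179.4, 0.0, 175.4]
contact_force: [-0.2, 0.7, 1.3]
grip_width: 0.0449
finger_force: 0.0
```

Emit:
move_arm([
  [0,0,0.07,0],
  [0,0,0,0],
])

```text
t: 18.15
ee_pos: [0.4907, -0.2115, -0.0022]
tcp_rot: [179.4, 0.0, 175.4]
contact_force: [0.1, -0.4, 0.0]
grip_width: 0.0451
finger_force: 0.0
```

Emit:
move_arm([
  [0,0,0.07,0],
  [0,0,0,0],
])

```text
t: 18.35
ee_pos: [0.4908, -0.2114, -0.0043]
tcp_rot: [179.4, 0.0, 175.4]
contact_force: [0.8, -0.7, -0.0]
grip_width: 0.0451
finger_force: 0.0
```

Emit:
move_arm([
  [0,0,0.07,0],
  [0,0,0,0],
])

```text
t: 18.55
ee_pos: [0.4908, -0.2114, -0.0063]
tcp_rot: [179.4, 0.0, 175.4]
contact_force: [-1.3, 0.3, -0.6]
grip_width: 0.045
finger_force: 0.0
```

Emit:
move_arm([
  [0,0,0.07,0],
  [0,0,0,0],
])

```text
t: 18.75
ee_pos: [0.4908, -0.2114, -0.0084]
tcp_rot: [179.4, 0.0, 175.4]
contact_force: [0.0, 0.8, 0.5]
grip_width: 0.045
finger_force: 0.0
```

```bash
python3 - <<'E'
from h import *
o=r.observe(); print(o['t'],o['ee_pos'],o['contact_force'],o['joints'])
b=cam('wrist')['frame'][150:480,160:500]
a=cam('side')['frame'][315:385,315:405]
out=np.zeros((440,800,3),np.uint8); out[:440,:400]=cv2.resize(b,(400,440)); out[:311,400:]=cv2.resize(a,(400,311))
cv2.imwrite('pics/g3.png',cv2.convertScaleAbs(out[:,:,::-1],alpha=2.2))
E
```

```text
18.75 [ 0.4908 -0.2114 -0.0084] [0.0146 0.8258 0.5078] [-23.668   23.9122 -19.7994  46.4399   0.5856 -19.0891]
```

View pics/g3.png

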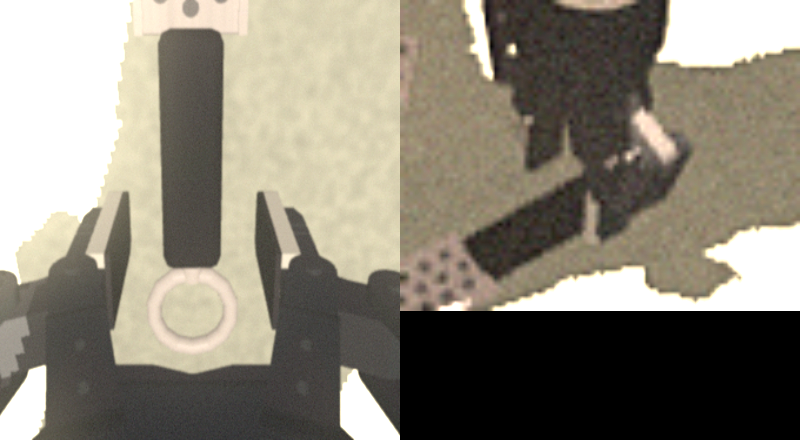

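Now the open fingers stand either side of the handle, which runs from (190,30) to (190,268) in the left panel, with the pads at x of about 120 and 265. Earlier they had closed above it. Closing now.

Emit:
move_arm([
  [0,0,0,0],
  [0,0,0,0],
  [0,0,0,0],
  [0,0,0,0],
  [0,0,0,0],
], fingers=8)

```text
t: 19.35
ee_pos: [0.4918, -0.2131, -0.0061]
tcp_rot: [179.6, 0.2, 175.4]
contact_force: [-4.8, -3.6, 20.1]
grip_width: 0.0084
finger_force: 23.4
```

```bash
python3 - <<'E'
from h import *
o=r.observe(); print(o['t'],o['ee_pos'],o['contact_force'],o['torque'],o['grip_width'],o['finger_force'])
b=cam('wrist')['frame'][150:480,160:500]
a=cam('side')['frame'][315:385,315:405]
out=np.zeros((440,800,3),np.uint8); out[:440,:400]=cv2.resize(b,(400,440)); out[:311,400:]=cv2.resize(a,(400,311))
cv2.imwrite('pics/g4.png',cv2.convertScaleAbs(out[:,:,::-1],alpha=2.2))
E
```

```text
19.35 [ 0.4918 -0.2131 -0.0061] [-4.7788 -3.5611 20.1128] [-0.6545  1.1086  0.0268] 0.008427838169501576 23.387398242484778
```

View pics/g4.png

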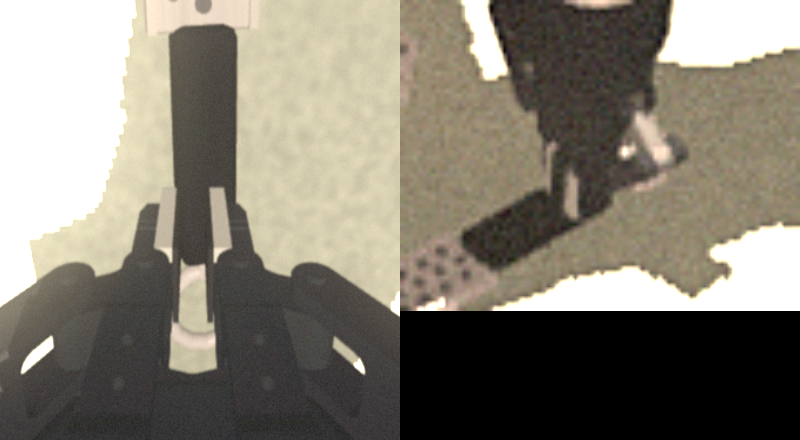

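Emit:
move_arm([
  [0,0,0,0],
  [0,0,0,0],
  [0,0,0,0],
  [0,0,0,0],
], fingers=45)

```text
t: 19.85
ee_pos: [0.4909, -0.2114, -0.0082]
tcp_rot: [179.4, 0.1, 175.4]
contact_force: [-0.0, 0.7, -0.0]
grip_width: 0.045
finger_force: 0.0
```

```bash
python3 - <<'E'
from h import *
o=r.observe(); print(o['t'],o['ee_pos'],o['contact_force'],o['grip_width'])
p=cam('wrist'); f=p['frame']
m=(f.max(2)<45).astype(np.uint8); m[:, :250]=0; m[:,400:]=0; m[360:]=0
n,l,s,c=cv2.connectedComponentsWithStats(m)
for i in range(1,n):
    if s[i][4]>500: print(s[i],c[i])
for d in r.trace('grater',p): 
    v,u=np.nonzero(d['mask']); print('mask',d['conf'],len(u),u.mean(),v.mean(),u.min(),u.max(),v.min(),v.max())
    for z in (.009,):
        P=np.array([onplane(p,q,z)[:2] for q in np.c_[u,v]]);w,V=np.linalg.eigh(np.cov(P.T));print('ctr',P.mean(0),'ang',np.degrees(np.arctan(V[1,1]/V[0,1])))
for q in ('grater','ring_bow'): print(q,[(d['conf'],world(p,d['location'])) for d in r.tip_of(q,p)][:2])
t=cam('top')
for q in ('grater','ring_bow'): print(q,[(d['conf'],world(t,d['location'])) for d in r.tip_of(q,t)][:3])
print('pinch/TCP proj',proj(p,[o['ee_pos'][0],o['ee_pos'][1],.01]))
cv2.imwrite('pics/w5.png',cv2.convertScaleAbs(f[:,:,::-1],alpha=2))
E
```

```text
19.85 [ 0.4909 -0.2114 -0.0082] [-0.0352  0.7468 -0.0126] 0.0449600847617925
[ 300  172   52  178 7676] [327.8597 266.9657]
[377 295  23  65 946] [386.5497 332.5973]
mask 0.92 5768 611.4876907073509 239.30322468793344 560 639 171 299
ctr [ 0.473  -0.0856] ang 13.086092618046932
mask 0.8 29719 323.1704296914432 163.5045930212995 266 374 0 415
ctr [ 0.4352 -0.2062] ang -3.3277595809277782
grater [(0.62, array([ 0.471 , -0.2072, -0.0001]))]
ring_bow [(0.94, array([ 0.5539, -0.2089,  0.0075]))]
grater [(0.88, array([ 0.474 , -0.2098, -0.0008])), (0.85, array([0.3356, 0.1979, 0.0009])), (0.58, array([0.3982, 0.001 , 0.0023]))]
ring_bow [(0.71, array([0.3738, 0.127 , 0.0097])), (0.68, array([ 0.5508, -0.2115,  0.0071])), (0.61, array([0.3422, 0.0629, 0.0078]))]
pinch/TCP proj [321.7192 301.0604]
```

View pics/w5.png

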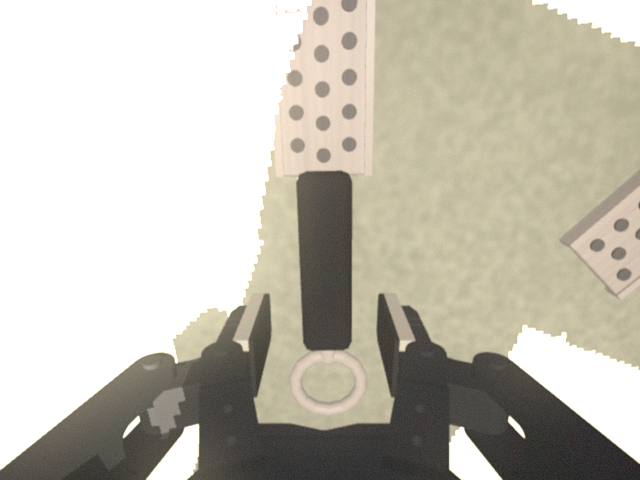

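The grater still lies straight: handle centre (327,265), ring (329,382), pad tips at (270,294) and (377,294). The pad scale of 2.38 px/mm matches a height of about 20 mm, so the tips are still about 20 mm up. I'll go lower in checked steps.

Emit:
move_arm([
  [0,0.04,0.1,0],
  [0,0,0.1,0],
  [0,0,0,0],
])

```text
t: 20.5
ee_pos: [0.4907, -0.21, -0.0148]
tcp_rot: [179.4, 0.0, 175.4]
contact_force: [0.6, -0.5, -0.4]
grip_width: 0.0453
finger_force: 0.0
```

Emit:
move_arm([
  [0,0,0.07,0],
  [0,0,0,0],
])

```text
t: 20.7
ee_pos: [0.4909, -0.2101, -0.0165]
tcp_rot: [179.4, 0.0, 175.4]
contact_force: [-0.1, 0.3, 0.0]
grip_width: 0.0448
finger_force: 0.0
```

Emit:
move_arm([
  [0,0,0.07,0],
  [0,0,0,0],
])

```text
t: 20.9
ee_pos: [0.4909, -0.2101, -0.0186]
tcp_rot: [179.4, 0.1, 175.4]
contact_force: [0.2, 0.2, -0.7]
grip_width: 0.0451
finger_force: 0.0
```

Emit:
move_arm([
  [0,0,0,0],
  [0,0,0,0],
  [0,0,0,0],
  [0,0,0,0],
], fingers=15)

```text
t: 21.3
ee_pos: [0.4913, -0.2103, -0.0181]
tcp_rot: [179.4, 0.1, 175.4]
contact_force: [-1.2, 0.1, 5.1]
grip_width: 0.0198
finger_force: 59.4
```

Gripped: opening 19.8 mm, 59 N. Lifting and turning to the hook's yaw (about −6.2°).

Emit:
move_arm([
  [0,0,-0.2,0],
  [0,0,-0.5,0],
  [0,0,-0.9,0],
  [0,0,-1,0],
  [0,0,-1,0],
  [0,0,-1,0],
  [0,0,-1,0],
  [0,0,-1,0],
  [0,0,-1,0],
  [0,0,-1,0.3],
])

```text
t: 22.3
ee_pos: [0.4902, -0.2127, 0.241]
tcp_rot: [179.4, 0.0, 173.9]
contact_force: [1.1, -0.3, -0.8]
grip_width: 0.0201
finger_force: 58.7
```

Emit:
move_arm([
  [0,0,-1,0],
  [0,0,-1,0],
  [0,0,-0.6,0],
  [0,0,-0.2,0],
  [0,0,0,0],
])

```text
t: 22.8
ee_pos: [0.4905, -0.2137, 0.3239]
tcp_rot: [179.4, 0.1, 173.9]
contact_force: [0.5, -0.6, -2.2]
grip_width: 0.0201
finger_force: 58.7
```

```bash
python3 - <<'E'
from h import *
o=r.observe(); print(o['t'],o['ee_pos'],o['tcp_rot'],o['contact_force'],o['torque'],o['grip_width'],o['finger_force'],o['joints'])
R=toolR(o)
for n in ('wrist','top','side'):
    p=cam(n)
    for q in ('grater','ring_bow'):
        print(n,q,[(round(d['conf'],2),w.round(4),(R.T@(w-o['ee_pos'])).round(4)) for d in r.tip_of(q,p) for w in [world(p,d['location'])] if w[2]>.1][:1])
E
```

```text
22.8 [ 0.4905 -0.2137  0.3239] [179.4118   0.09   173.9177] [ 0.5004 -0.6497 -2.2158] [-0.0384 -0.0293 -0.0051] 0.02013595552948019 58.73979985713959 [-23.9098  14.3057  17.2381  93.0268   0.5876 -17.8284]
wrist grater []
wrist ring_bow [(0.83, array([ 0.5512, -0.2125,  0.3521]), array([-0.0603,  0.0079, -0.028 ]))]
top grater [(0.65, array([ 0.4694, -0.2132,  0.3429]), array([ 0.021 , -0.0015, -0.019 ]))]
top ring_bow [(0.69, array([ 0.5504, -0.2181,  0.3465]), array([-0.0601,  0.0023, -0.0225]))]
side grater [(0.61, array([ 0.4712, -0.2109,  0.3365]), array([ 0.0195,  0.0009, -0.0127]))]
side ring_bow [(0.96, array([ 0.5441, -0.2196,  0.3492]), array([-0.0539,  0.0001, -0.0252]))]
```

Emit:
move_arm([
  [-0.06,0.5,0,0],
  [-0.07,0.95,0,0],
  [-0.07,0.95,0,0],
  [-0.07,0.95,0,0],
  [-0.07,0.95,0,0],
  [-0.07,0.95,0,0],
  [-0.07,0.95,0,0],
  [-0.07,0.95,0,0],
  [-0.07,0.95,0,0],
  [-0.07,0.95,0,0],
])

```text
t: 24.25
ee_pos: [0.5396, 0.0561, 0.3265]
tcp_rot: [179.4, 0.1, 173.9]
contact_force: [0.6, -0.6, -1.6]
grip_width: 0.0202
finger_force: 58.7
```

Emit:
move_arm([
  [-0.06,0.95,0,0],
  [-0.03,0.5,0,0],
  [0,0,0.6,0],
  [0,0,0,0],
  [0,0,0,0],
])

```text
t: 24.75
ee_pos: [0.5466, 0.0972, 0.309]
tcp_rot: [179.4, 0.0, 173.9]
contact_force: [-1.1, 0.2, -1.0]
grip_width: 0.0202
finger_force: 58.8
```

```bash
python3 - <<'E'
from h import *
o=r.observe(); print(o['t'],o['ee_pos'],o['tcp_rot'],o['contact_force'],o['grip_width'],o['joints'])
a=np.radians(-6.2);H=np.array([[np.cos(a),-np.sin(a),0],[np.sin(a),np.cos(a),0],[0,0,1]])
for n in ('wrist','top','side','top','side'):
    p=cam(n,'k_'+n)
    for q in ('ring_bow','nose_tip','hook','stand'):
        print(n,q,[(round(d['conf'],2),w.round(4)) for d in r.tip_of(q,p) for w in [world(p,d['location'])] if abs(w[1]-.09)<.03][:1])
E
```

```text
24.75 [0.5466 0.0972 0.309 ] [179.417    0.0034 173.9194] [-1.0877  0.1854 -1.019 ] 0.02017930040067782 [ 9.7454 16.0662 17.5112 91.2828  0.56   15.8268]
wrist ring_bow [(0.92, array([0.3433, 0.0612, 0.0071]))]
wrist nose_tip []
wrist hook []
wrist stand []
top ring_bow [(0.73, array([0.3445, 0.0625, 0.0074]))]
top nose_tip []
top hook []
top stand [(0.72, array([ 0.6566,  0.0865, -0.0006]))]
side ring_bow [(0.94, array([0.6009, 0.0888, 0.3364]))]
side nose_tip [(0.52, array([0.5873, 0.0921, 0.281 ]))]
side hook [(0.54, array([0.6087, 0.093 , 0.2362]))]
side stand [(0.62, array([ 0.6563,  0.0837, -0.0073]))]
top ring_bow [(0.86, array([0.3445, 0.0622, 0.0065]))]
top nose_tip []
top hook []
top stand [(0.75, array([0.6545, 0.0851, 0.0005]))]
side ring_bow [(0.82, array([0.6029, 0.0909, 0.3344]))]
side nose_tip [(0.47, array([0.5877, 0.0964, 0.2813]))]
side hook [(0.81, array([0.6149, 0.0943, 0.239 ]))]
side stand [(0.7, array([ 0.6513,  0.085 , -0.0066]))]
```

```bash
python3 - <<'E'
from h import *
p=cam('side');t=cam('top');w=cam('wrist')
c=proj(p,[.605,.092,.29]).astype(int);d=proj(t,[.605,.092,.3]).astype(int);print(c,d)
a=cv2.resize(p['frame'][c[1]-45:c[1]+45,c[0]-60:c[0]+60],(480,360),interpolation=cv2.INTER_CUBIC)
b=cv2.resize(t['frame'][d[1]-30:d[1]+30,d[0]-30:d[0]+30],(320,320),interpolation=cv2.INTER_CUBIC)
out=np.zeros((600,800,3),np.uint8); out[:360,:480]=a; out[:320,480:]=b; out[360:,:320]=cv2.resize(w['frame'],(320,240))
out[320:600,480:]=cv2.resize(w['frame'][200:480,160:480],(320,280))
cv2.imwrite('pics/k1.png',cv2.convertScaleAbs(out[:,:,::-1],alpha=1.6))
E
```

```text
[309 175] [262 216]
```

View pics/k1.png

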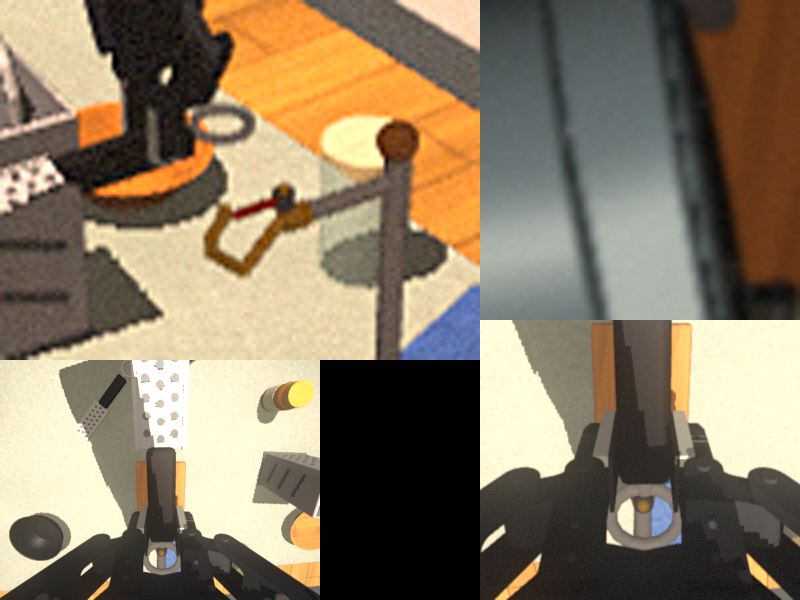

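The side panel shows the grater held level with its ring at (224,124), above the hook's nose at (222,210). The red gate runs from (235,215) to (275,203), and the way down is free. I'll work out the relative position from those pixels.

```bash
python3 - <<'E'
from h import *
p=cam('side')
px=lambda u,v:(309-60+u/4,175-45+v/4)
a=np.radians(-6.2);H=np.array([[np.cos(a),-np.sin(a)],[np.sin(a),np.cos(a)]])
print('nose',onplane(p,px(222,208),.280))
for z in (.333,.3355,.338): print('ring c',onplane(p,px(224,124),z))
ho=np.array([.611,.0917])
N=[];B=[]
for i in range(3):
    p=cam('side')
    for q,L in (('ring_bow',B),('nose_tip',N)):
        L+= [world(p,d['location']) for d in r.tip_of(q,p)[:1] if world(p,d['location'])[2]>.25]
B,N=np.array(B),np.array(N);print(B,N)
d=B.mean(0)-N.mean(0); print('bow in hook xy',H.T@d[:2]+[-.02,0],'dz above nose top',d[2])
E
```

```text
nose [0.59   0.0907 0.28  ]
ring c [0.5942 0.0936 0.333 ]
ring c [0.5917 0.0904 0.3355]
ring c [0.5893 0.0872 0.338 ]
[] [[0.5863 0.0927 0.2837]
 [0.5888 0.0957 0.2809]
 [0.5853 0.0937 0.2819]]
bow in hook xy [nan nan] dz above nose top nan<stdin>:14: RuntimeWarning: Mean of empty slice.
  ret = ret.dtype.type(ret / rcount)
```

Emit:
move_arm([
  [0.07,0,0.4,0],
  [0,0,0.5,0],
  [0,0,0.4,0],
  [0,0,0.2,0],
  [0,0,0,0],
])

```text
t: 27.15
ee_pos: [0.5447, 0.0978, 0.2633]
tcp_rot: [179.4, -0.0, 173.9]
contact_force: [-0.3, 0.4, -0.1]
grip_width: 0.0202
finger_force: 58.8
```

```bash
cat >> h.py <<'E'
def avg(n=5):
    F=[];P=[]
    for i in range(n):
        p=r.camera('side'); o=r.observe(); F.append(o['contact_force']);P.append(o['ee_pos'])
    print('t',o['t'],'ee',np.mean(P,0),'F',np.mean(F,0),'sd',np.std(F,0),'w',o['grip_width'])
    return p,o
E
python3 - <<'E'
from h import *
p,o=avg(6)
print([(d['conf'],world(p,d['location'])) for q in('ring_bow','nose_tip') for d in r.tip_of(q,p)[:2]])
E
```

```text
t 27.45 ee [0.5453 0.0979 0.2644] F [-0.0586 -0.2368 -1.061 ] sd [0.3351 0.2511 0.3693] w 0.019840963511909056
[(0.93, array([0.6013, 0.0897, 0.2932])), (0.8, array([0.3779, 0.129 , 0.0103])), (0.66, array([0.586 , 0.0934, 0.2843])), (0.35, array([0.6283, 0.4093, 0.    ]))]
```

Emit:
move_arm([
  [0,0,0.1,0],
  [0,0,0.1,0],
  [0,0,0,0],
  [0,0,0,0],
])

```text
t: 27.95
ee_pos: [0.545, 0.0979, 0.2577]
tcp_rot: [179.4, 0.0, 173.9]
contact_force: [0.0, -0.7, -1.1]
grip_width: 0.0204
finger_force: 58.8
```

Emit:
move_arm([
  [0,0,0.07,0],
  [0,0,0,0],
])

```text
t: 28.15
ee_pos: [0.545, 0.0979, 0.2556]
tcp_rot: [179.4, 0.0, 173.9]
contact_force: [-0.3, 0.9, -1.0]
grip_width: 0.0201
finger_force: 58.8
```

Emit:
move_arm([
  [0,0,0.07,0],
  [0,0,0,0],
])

```text
t: 28.35
ee_pos: [0.545, 0.098, 0.2534]
tcp_rot: [179.4, 0.0, 173.9]
contact_force: [-0.1, -0.7, -0.8]
grip_width: 0.0203
finger_force: 58.8
```

Emit:
move_arm([
  [0,0,0.07,0],
  [0,0,0,0],
])

```text
t: 28.55
ee_pos: [0.545, 0.098, 0.2513]
tcp_rot: [179.4, 0.0, 173.9]
contact_force: [0.3, 0.1, -0.9]
grip_width: 0.0205
finger_force: 58.8
```

Emit:
move_arm([
  [0,0,0.06,0],
  [0,0,0,0],
])

```text
t: 28.75
ee_pos: [0.5452, 0.0981, 0.25]
tcp_rot: [179.4, 0.1, 173.9]
contact_force: [-1.0, 1.2, 1.0]
grip_width: 0.02
finger_force: 59.2
```

Emit:
move_arm([
  [0,0,0.06,0],
  [0,0,0,0],
])

```text
t: 28.95
ee_pos: [0.5452, 0.0981, 0.2482]
tcp_rot: [179.4, 0.1, 173.9]
contact_force: [-0.2, 0.0, 3.2]
grip_width: 0.0201
finger_force: 59.3
```

Emit:
move_arm([
  [0,0,0.05,0],
  [0,0,0,0],
])

```text
t: 29.15
ee_pos: [0.5452, 0.0981, 0.2465]
tcp_rot: [179.4, 0.1, 173.9]
contact_force: [-1.1, 0.3, 3.1]
grip_width: 0.0202
finger_force: 59.3
```

Emit:
move_arm([
  [0,0,0.05,0],
  [0,0,0,0],
])

```text
t: 29.35
ee_pos: [0.5452, 0.0981, 0.2449]
tcp_rot: [179.4, 0.1, 173.9]
contact_force: [-1.5, 0.9, 2.9]
grip_width: 0.02
finger_force: 59.4
```

Emit:
move_arm([
  [0.07,0,0.03,0],
  [0.06,0,0.03,0],
  [0,0,0,0],
])

```text
t: 29.65
ee_pos: [0.5406, 0.0986, 0.243]
tcp_rot: [179.4, -0.0, 173.9]
contact_force: [-1.5, 1.4, 3.1]
grip_width: 0.0202
finger_force: 59.3
```

Emit:
move_arm([
  [0,0,0.06,0],
  [0,0,0.04,0],
  [0,0,0,0],
])

```text
t: 29.95
ee_pos: [0.541, 0.0985, 0.2399]
tcp_rot: [179.4, 0.0, 173.9]
contact_force: [-2.3, 0.5, 3.1]
grip_width: 0.0199
finger_force: 59.3
```

Emit:
move_arm([
  [0,0,0.05,0],
  [0,0,0.03,0],
  [0,0,0,0],
])

```text
t: 30.25
ee_pos: [0.5414, 0.0985, 0.2378]
tcp_rot: [179.4, 0.1, 173.9]
contact_force: [-1.0, 0.2, 4.0]
grip_width: 0.0199
finger_force: 59.4
```

Emit:
move_arm([
  [0,0,0.06,0],
  [0,0,0.05,0],
  [0,0,0,0],
])

```text
t: 30.55
ee_pos: [0.5411, 0.0987, 0.2343]
tcp_rot: [179.4, 0.0, 173.9]
contact_force: [-1.7, 0.3, 3.9]
grip_width: 0.0199
finger_force: 59.4
```

Emit:
move_arm([
  [0.07,0,0,0],
  [0.07,0,0,0],
  [0,0,0,0],
])

```text
t: 30.85
ee_pos: [0.5366, 0.0989, 0.2341]
tcp_rot: [179.4, 0.0, 173.9]
contact_force: [0.5, 0.3, -1.8]
grip_width: 0.0202
finger_force: 58.9
```

Emit:
move_arm([
  [0.06,0,0,0],
  [0,0,0,0],
])

```text
t: 31.05
ee_pos: [0.5351, 0.0992, 0.2343]
tcp_rot: [179.4, 0.0, 173.9]
contact_force: [-0.6, 0.1, -1.5]
grip_width: 0.0201
finger_force: 58.9
```

Emit:
move_arm([
  [-0.1,0,0,0],
  [-0.1,0,0,0],
  [-0.1,0,0,0],
  [0,0,0,0],
])

```text
t: 31.45
ee_pos: [0.5448, 0.0982, 0.2343]
tcp_rot: [179.4, 0.0, 173.9]
contact_force: [-0.3, -0.1, -0.7]
grip_width: 0.0199
finger_force: 58.9
```

Emit:
move_arm([
  [0,0,-0.05,0],
  [0,0,-0.03,0],
  [0,0,0,0],
])

```text
t: 31.75
ee_pos: [0.5442, 0.0983, 0.2372]
tcp_rot: [179.4, 0.1, 173.9]
contact_force: [-0.0, 0.2, -1.3]
grip_width: 0.0204
finger_force: 58.9
```

Emit:
move_arm([
  [0,0,-0.03,0],
  [0,0,0,0],
])

```text
t: 31.95
ee_pos: [0.5442, 0.0983, 0.238]
tcp_rot: [179.4, 0.1, 173.9]
contact_force: [-0.0, 0.2, -1.5]
grip_width: 0.0203
finger_force: 58.9
```

Emit:
move_arm([
  [0,0,-0.02,0],
  [0,0,0,0],
])

```text
t: 32.15
ee_pos: [0.5442, 0.0983, 0.2385]
tcp_rot: [179.4, 0.1, 173.9]
contact_force: [0.3, -0.6, -2.1]
grip_width: 0.0203
finger_force: 58.9
```

Emit:
move_arm([
  [0,0,-0.02,0],
  [0,0,0,0],
])

```text
t: 32.35
ee_pos: [0.5443, 0.0983, 0.2391]
tcp_rot: [179.4, 0.1, 173.9]
contact_force: [-0.3, -0.6, -1.5]
grip_width: 0.0203
finger_force: 58.9
```

Emit:
move_arm([
  [0,0,-0.02,0],
  [0,0,0,0],
])

```text
t: 32.55
ee_pos: [0.5442, 0.0983, 0.2395]
tcp_rot: [179.4, 0.0, 173.9]
contact_force: [-0.1, 0.6, -2.3]
grip_width: 0.0202
finger_force: 58.7
```

Emit:
move_arm([
  [0,0,-0.01,0],
  [0,0,0,0],
])

```text
t: 32.75
ee_pos: [0.5442, 0.0982, 0.2398]
tcp_rot: [179.4, 0.0, 173.9]
contact_force: [0.8, 0.6, -2.5]
grip_width: 0.0202
finger_force: 58.6
```

Emit:
move_arm([
  [0,0,-0.01,0],
  [0,0,0,0],
])

```text
t: 32.95
ee_pos: [0.5442, 0.0982, 0.2401]
tcp_rot: [179.4, 0.0, 173.9]
contact_force: [0.7, 0.3, -4.1]
grip_width: 0.0205
finger_force: 58.7
```

Emit:
move_arm([
  [0,0,-0.01,0],
  [0,0,0,0],
])

```text
t: 33.15
ee_pos: [0.5442, 0.0982, 0.2404]
tcp_rot: [179.4, 0.0, 173.9]
contact_force: [0.7, -0.8, -5.0]
grip_width: 0.02
finger_force: 58.7
```

Emit:
move_arm([
  [0,0,-0.01,0],
  [0,0,-0.01,0],
  [0,0,0,0],
])

```text
t: 33.45
ee_pos: [0.5441, 0.0982, 0.2409]
tcp_rot: [179.4, 0.0, 173.9]
contact_force: [1.0, 0.2, -7.6]
grip_width: 0.0202
finger_force: 58.8
```

Emit:
move_arm([
  [0,0,-0.01,0],
  [0,0,0,0],
])

```text
t: 33.65
ee_pos: [0.5441, 0.0982, 0.2412]
tcp_rot: [179.4, 0.0, 173.9]
contact_force: [1.5, -0.1, -9.1]
grip_width: 0.0202
finger_force: 58.8
```

```bash
python3 - <<'E'
from h import *
avg(6)
E
```

```text
t 33.95 ee [0.5441 0.0982 0.2413] F [ 1.6123  0.021  -8.483 ] sd [0.2021 0.5236 0.5524] w 0.02000978888220384
```

Emit:
move_arm([
  [0,0,-0.005,0],
  [0,0,0,0],
  [0,0,0,0],
  [0,0,0,0],
  [0,0,0,0],
  [0,0,0,0],
  [0,0,0,0],
  [0,0,0,0],
])

```text
t: 34.75
ee_pos: [0.5442, 0.0982, 0.2415]
tcp_rot: [179.4, 0.0, 173.9]
contact_force: [1.4, 0.1, -9.3]
grip_width: 0.0201
finger_force: 58.8
```

```bash
python3 - <<'E'
from h import *
avg(16)
E
```

```text
t 35.55 ee [0.5442 0.0982 0.2416] F [ 1.1636 -0.0375 -9.7929] sd [0.3568 0.5326 0.3941] w 0.02072776598482638
```

The latch held about 8.7 N for 1.6 s. Next I'll lower the wire into the V.

Emit:
move_arm([
  [0,0,0.05,0],
  [0.02,0,0.1,0],
  [0.03,0,0.15,0],
  [0.02,0,0.2,0],
  [0,0,0.15,0],
  [0,0,0.1,0],
  [0,0,0,0],
])

```text
t: 36.25
ee_pos: [0.542, 0.0987, 0.2186]
tcp_rot: [179.4, 0.0, 173.9]
contact_force: [1.3, 0.5, -1.8]
grip_width: 0.02
finger_force: 59.8
```

Emit:
move_arm([
  [0,0,0.03,0],
  [0,0,0,0],
])

```text
t: 36.45
ee_pos: [0.5423, 0.0987, 0.2182]
tcp_rot: [179.4, 0.1, 173.9]
contact_force: [0.1, 0.1, -1.5]
grip_width: 0.0202
finger_force: 59.8
```

Emit:
move_arm([
  [0,0,0.03,0],
  [0,0,0,0],
])

```text
t: 36.65
ee_pos: [0.5422, 0.0987, 0.2173]
tcp_rot: [179.4, 0.1, 173.9]
contact_force: [0.1, 0.4, -0.8]
grip_width: 0.02
finger_force: 59.8
```

Emit:
move_arm([
  [0,0,0.03,0],
  [0,0,0,0],
])

```text
t: 36.85
ee_pos: [0.5422, 0.0987, 0.2163]
tcp_rot: [179.4, 0.0, 173.9]
contact_force: [0.8, 0.2, -1.1]
grip_width: 0.0203
finger_force: 59.8
```

Emit:
move_arm([
  [0,0,0.03,0],
  [0,0,0,0],
])

```text
t: 37.05
ee_pos: [0.5424, 0.0987, 0.2156]
tcp_rot: [179.4, 0.1, 173.9]
contact_force: [-0.4, -0.9, -0.3]
grip_width: 0.0204
finger_force: 60.0
```

Emit:
move_arm([
  [0,0,0,0],
  [0,0,0,0],
], fingers=18)

```text
t: 37.25
ee_pos: [0.5423, 0.0987, 0.2156]
tcp_rot: [179.4, 0.1, 173.9]
contact_force: [0.9, -0.1, -0.6]
grip_width: 0.0201
finger_force: 60.0
```

Emit:
move_arm([
  [0,0,0,0],
], fingers=19.5)

```text
t: 37.35
ee_pos: [0.5424, 0.0987, 0.2156]
tcp_rot: [179.4, 0.1, 173.9]
contact_force: [1.0, -0.9, -0.8]
grip_width: 0.0198
finger_force: 60.0
```

Emit:
move_arm([
  [0,0,0,0],
], fingers=20)

```text
t: 37.45
ee_pos: [0.5423, 0.0987, 0.2156]
tcp_rot: [179.4, 0.1, 173.9]
contact_force: [0.9, -0.9, -1.1]
grip_width: 0.0201
finger_force: 58.1
```

Emit:
move_arm([
  [0,0,0,0],
], fingers=20.4)

```text
t: 37.55
ee_pos: [0.5423, 0.0987, 0.2155]
tcp_rot: [179.4, 0.1, 173.9]
contact_force: [1.0, -0.4, -0.9]
grip_width: 0.0204
finger_force: 46.6
```

Emit:
move_arm([
  [0,0,0,0],
], fingers=20.7)

```text
t: 37.65
ee_pos: [0.5423, 0.0987, 0.2155]
tcp_rot: [179.4, 0.1, 173.9]
contact_force: [1.2, -0.1, 0.2]
grip_width: 0.0209
finger_force: 38.0
```

Emit:
move_arm([
  [0,0,0,0],
], fingers=21)

```text
t: 37.75
ee_pos: [0.5422, 0.0987, 0.2155]
tcp_rot: [179.4, 0.1, 173.9]
contact_force: [1.3, -0.4, -1.4]
grip_width: 0.0208
finger_force: 29.4
```

Emit:
move_arm([
  [0,0,0,0],
], fingers=21.4)

```text
t: 37.85
ee_pos: [0.5422, 0.0987, 0.2154]
tcp_rot: [179.4, 0.0, 173.9]
contact_force: [0.7, -0.1, -0.8]
grip_width: 0.0212
finger_force: 18.2
```

Emit:
move_arm([
  [0,0,0,0],
], fingers=21.6)

```text
t: 37.95
ee_pos: [0.5421, 0.0987, 0.2154]
tcp_rot: [179.4, 0.0, 173.9]
contact_force: [1.9, -0.1, -0.8]
grip_width: 0.0218
finger_force: 13.0
```

Emit:
move_arm([
  [0,0,0,0],
], fingers=21.75)

```text
t: 38.05
ee_pos: [0.5419, 0.0987, 0.2153]
tcp_rot: [179.4, 0.0, 173.9]
contact_force: [0.5, -0.5, -1.5]
grip_width: 0.0217
finger_force: 7.5
```

```bash
python3 - <<'E'
from h import *
p,o=avg(3)
R=toolR(o)
for q in ('grater','ring_bow'):
    print(q,[(round(d['conf'],2),w.round(4)) for d in r.tip_of(q,p) for w in [world(p,d['location'])] if w[2]>.08][:2])
E
```

```text
t 38.2 ee [0.542  0.0987 0.2154] F [ 0.6236  0.0389 -1.3773] sd [0.0857 0.136  0.4714] w 0.02167837093217363
grater [(0.96, array([0.524 , 0.0999, 0.234 ]))]
ring_bow [(0.77, array([0.5994, 0.09  , 0.246 ]))]
```

Emit:
move_arm([
  [0,0,0,0],
], fingers=21.83)

```text
t: 38.4
ee_pos: [0.542, 0.0987, 0.2154]
tcp_rot: [179.4, 0.0, 173.9]
contact_force: [0.5, -0.4, -0.6]
grip_width: 0.022
finger_force: 5.3
```

Emit:
move_arm([
  [0,0,0,0],
], fingers=21.88)

```text
t: 38.5
ee_pos: [0.5421, 0.0987, 0.2154]
tcp_rot: [179.4, 0.0, 173.9]
contact_force: [0.2, -0.4, -1.4]
grip_width: 0.0219
finger_force: 3.4
```

```bash
cat >> h.py <<'E'
def gz():
    p=cam('side'); o=r.observe()
    print(o['t'],o['contact_force'],o['finger_force'],[(q,round(d['conf'],2),w.round(4)) for q in('grater','ring_bow') for d in r.tip_of(q,p) for w in [world(p,d['location'])] if w[2]>.06][:3])
E
python3 -c "
from h import *
gz()"
```

```text
38.55 [ 0.4945 -0.84   -0.5558] 3.340289331972599 [('grater', 0.58, array([0.5261, 0.1006, 0.2295])), ('grater', 0.27, array([0.5955, 0.092 , 0.2507])), ('ring_bow', 0.56, array([0.5965, 0.0887, 0.248 ]))]
```

Emit:
move_arm([
  [0,0,0,0],
], fingers=21.91)

```text
t: 38.75
ee_pos: [0.542, 0.0987, 0.2153]
tcp_rot: [179.4, 0.0, 173.9]
contact_force: [0.2, -0.5, -1.5]
grip_width: 0.0221
finger_force: 2.2
```

```bash
python3 -c "
from h import *
gz();gz()"
```

```text
38.8 [-0.0607 -0.2338 -1.7134] 2.2360320389270782 [('grater', 0.88, array([0.5306, 0.1009, 0.2235])), ('ring_bow', 0.65, array([0.5935, 0.0961, 0.2682]))]
38.95 [-0.2963 -0.4714 -2.9411] 2.2203823551535606 [('grater', 0.75, array([0.5306, 0.0969, 0.2224])), ('ring_bow', 0.96, array([0.593 , 0.093 , 0.2675]))]
```

The grater has slipped in the light grip to about 28° blade-down, with its ring lightly up under the gate. I'll slide the light grip back along the handle, with the ring held by the crook, so that it can be lowered tilted and let go gently.

Emit:
move_arm([
  [0.03,0,0.02,0],
  [0.06,0,0.03,0],
  [0.08,0,0.04,0],
], fingers=21.86)

```text
t: 39.35
ee_pos: [0.5374, 0.0993, 0.2128]
tcp_rot: [179.4, 0.1, 173.9]
contact_force: [1.2, -0.9, -2.9]
grip_width: 0.0218
finger_force: 2.5
```

```bash
python3 -c "
from h import *
gz()"
```

```text
39.4 [ 0.6112 -0.5278 -2.2804] 2.4825236946344376 [('ring_bow', 0.7, array([0.5914, 0.0921, 0.2675]))]
```

Emit:
move_arm([
  [0.1,0,0.05,0],
  [0.1,0,0.05,0],
  [0.1,0,0.05,0],
])

```text
t: 39.8
ee_pos: [0.5286, 0.1003, 0.2084]
tcp_rot: [179.4, 0.1, 173.9]
contact_force: [2.3, -1.2, -0.6]
grip_width: 0.022
finger_force: 2.2
```

```bash
python3 -c "
from h import *
gz()"
```

```text
39.85 [ 2.0578 -0.0224 -1.8416] 2.173825353384018 [('grater', 0.69, array([0.5239, 0.1011, 0.2137])), ('ring_bow', 0.62, array([0.585 , 0.0925, 0.2572]))]
```

Emit:
move_arm([
  [0.1,0,0.06,0],
  [0.1,0,0.06,0],
  [0.1,0,0.06,0],
])

```text
t: 40.25
ee_pos: [0.5184, 0.1013, 0.2025]
tcp_rot: [179.4, -0.0, 173.9]
contact_force: [0.3, 0.2, 0.7]
grip_width: 0.0221
finger_force: 0.0
```

```bash
python3 -c "
from h import *
gz()"
```

```text
40.3 [ 0.0978 -0.2052 -0.0971] 0.0 [('grater', 0.82, array([0.5419, 0.0989, 0.1919])), ('ring_bow', 0.98, array([0.5876, 0.0902, 0.2547]))]
```

It has slipped free of the light grip and swings from the hook. Opening the fingers and backing away.

Emit:
move_arm([
  [0.3,0,0,0],
  [0.8,0,0,0],
  [1,0,0,0],
  [1,0,0,0],
  [1,0,0,0],
  [0.6,0,0,0],
], fingers=60)

```text
t: 41.0
ee_pos: [0.3763, 0.1161, 0.2027]
tcp_rot: [179.4, 0.0, 173.9]
contact_force: [0.4, 0.4, 0.4]
grip_width: 0.0601
finger_force: 0.0
```

```bash
python3 -c "
from h import *
for i in range(6): gz()"
```

```text
41.05 [-2.8293 -1.3645 -0.2015] 0.0 [('grater', 0.61, array([0.6146, 0.0924, 0.1633]))]
41.2 [0.2111 0.7058 0.6067] 0.0 [('grater', 0.66, array([0.6411, 0.0847, 0.1706])), ('ring_bow', 0.72, array([0.5973, 0.0896, 0.2412]))]
41.35 [ 1.1079 -0.4998  0.1434] 0.0 [('ring_bow', 0.73, array([0.5991, 0.0921, 0.2423]))]
41.5 [-0.8398 -0.1054 -0.5336] 0.0 [('grater', 0.9, array([0.5894, 0.0935, 0.1647])), ('ring_bow', 0.82, array([0.5995, 0.0911, 0.2434]))]
41.65 [-0.3249 -0.0307 -0.0745] 0.0 [('grater', 0.84, array([0.6007, 0.0941, 0.1617])), ('ring_bow', 0.74, array([0.604 , 0.0907, 0.2406]))]
41.8 [ 0.6743 -0.7621 -0.9658] 0.0 [('grater', 0.65, array([0.6276, 0.0867, 0.163 ])), ('ring_bow', 0.93, array([0.6011, 0.0924, 0.2378]))]
```

```bash
python3 -c "
from h import *
for i in range(140): r.camera('top') if i<100 else None
for i in range(3): gz()"
```

```text
46.95 [ 0.2765 -0.6406 -0.4441] 0.0 [('grater', 0.71, array([0.6124, 0.0906, 0.1621])), ('ring_bow', 0.6, array([0.5999, 0.0908, 0.2447]))]
47.1 [ 0.2346 -0.359   0.3895] 0.0 [('grater', 0.64, array([0.6127, 0.0906, 0.1634])), ('ring_bow', 0.59, array([0.6007, 0.0908, 0.2427]))]
47.25 [ 0.1663  0.3656 -0.8664] 0.0 [('grater', 0.93, array([0.6161, 0.0912, 0.1609])), ('ring_bow', 0.95, array([0.5995, 0.0928, 0.24  ]))]
```

Emit:
move_arm([
  [0,0,0,0],
  [0,0,0,0],
  [0,0,0,0],
  [0,0,0,0],
  [0,0,0,0],
  [0,0,0,0],
  [0,0,0,0],
  [0,0,0,0],
  [0,0,0,0],
  [0,0,0,0],
])

```text
t: 48.35
ee_pos: [0.379, 0.1162, 0.2027]
tcp_rot: [179.4, 0.0, 173.9]
contact_force: [0.2, -0.3, -0.0]
grip_width: 0.0597
finger_force: 0.0
```

Emit:
move_arm([
  [0,0,0,0],
  [0,0,0,0],
  [0,0,0,0],
  [0,0,0,0],
  [0,0,0,0],
  [0,0,0,0],
  [0,0,0,0],
  [0,0,0,0],
  [0,0,0,0],
  [0,0,0,0],
])

```text
t: 49.35
ee_pos: [0.379, 0.1162, 0.2027]
tcp_rot: [179.4, 0.0, 173.9]
contact_force: [-0.8, 0.4, -0.5]
grip_width: 0.0602
finger_force: 0.0
```

Emit:
move_arm([
  [0,0,0,0],
  [0,0,0,0],
  [0,0,0,0],
  [0,0,0,0],
  [0,0,0,0],
  [0,0,0,0],
  [0,0,0,0],
  [0,0,0,0],
  [0,0,0,0],
  [0,0,0,0],
])

```text
t: 50.35
ee_pos: [0.379, 0.1162, 0.2027]
tcp_rot: [179.4, 0.0, 173.9]
contact_force: [-0.5, 0.1, -0.2]
grip_width: 0.0602
finger_force: 0.0
```

```bash
python3 - <<'E'
from h import *
gz()
p0=cam('side')
for i in range(3):
    r.camera('side'); p=cam('side')
    print('max diff in hook area',np.abs(p['frame'][150:280,270:370].astype(int)-p0['frame'][150:280,270:370]).mean())
c=proj(p,[.6,.092,.2]).astype(int)
a=cv2.resize(p['frame'][c[1]-70:c[1]+50,c[0]-60:c[0]+60],(560,560),interpolation=cv2.INTER_CUBIC)
cv2.imwrite('pics/end.png',cv2.convertScaleAbs(a[:,:,::-1],alpha=1.5))
E
```

```text
50.4 [0.3185 0.2989 0.6153] 0.0 [('grater', 0.93, array([0.6121, 0.0907, 0.1616])), ('ring_bow', 0.72, array([0.5984, 0.0907, 0.2438])), ('ring_bow', 0.23, array([0.6138, 0.0929, 0.1605]))]
max diff in hook area 3.4511538461538462
max diff in hook area 3.461179487179487
max diff in hook area 3.469923076923077
```

View pics/end.png

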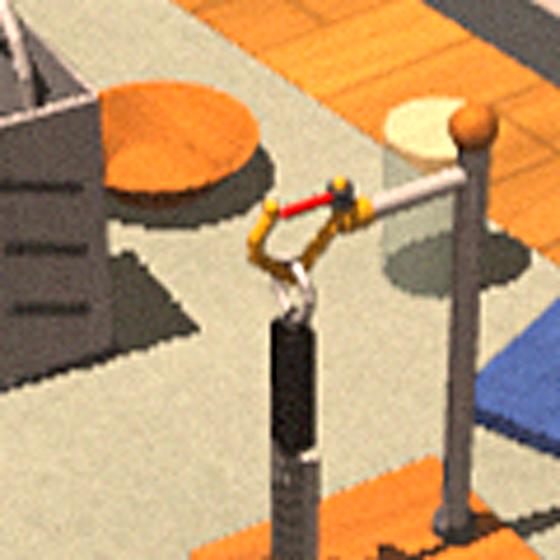

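The grater hangs straight down by its ring in the V at (293,275). The red gate is shut across to the nose, from (275,213) to (335,195), and nothing is moving. Handing in.

```bash
python3 -c "
from rig import r
print(r.finish_job())"
```

```text
the job is handed in; nothing more can be done
None
```

The rightmost grater hangs still by its ring on the brass hook with the gate shut; the latch held a tug of about 8.7 N for over 1 s, but two things could count against the run: early on, joint 3 read 0.03° and joint 4 0.01° past their limits with a wrist-force reading of about 66 N, and at the end the grater slipped out of a deliberately light grip and swung to rest, a load on the hook I did not measure.

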